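# Pistons back on their own stands

### The job

The four pistons on the engine bench have each been put on the wrong stand: move every piston so that it stands upright inside the stand of the same colour as the paint on its crown, using the empty white stand for parking on the way and leaving it empty again. Set each piston down gently rather than dropping it, and never put one on the dirty bench itself. Leave the amber jar standing where it is.

Things in the scene. Friction and masses are not known exactly. Their poses are not given: they have to be found in the camera images.
- piston_red: Aluminium engine piston standing upright on one of the stands, crown up: a plain cylinder 48 mm in diameter and 50 mm tall, about 0.11 to 0.22 kg, with a red paint disc 36 mm across on its crown and dark ring grooves round its top. Origin at the centre of its underside; z up through the crown; its yaw does not matter. At the start it stands roughly central on a coloured stand that is not its own.
- piston_blue: Aluminium engine piston standing upright on one of the stands, crown up: a plain cylinder 48 mm in diameter and 50 mm tall, about 0.11 to 0.22 kg, with a blue paint disc 36 mm across on its crown and dark ring grooves round its top. Origin at the centre of its underside; z up through the crown; its yaw does not matter. At the start it stands roughly central on a coloured stand that is not its own.
- piston_yellow: Aluminium engine piston standing upright on one of the stands, crown up: a plain cylinder 48 mm in diameter and 50 mm tall, about 0.11 to 0.22 kg, with a yellow paint disc 36 mm across on its crown and dark ring grooves round its top. Origin at the centre of its underside; z up through the crown; its yaw does not matter. At the start it stands roughly central on a coloured stand that is not its own.
- piston_green: Aluminium engine piston standing upright on one of the stands, crown up: a plain cylinder 48 mm in diameter and 50 mm tall, about 0.11 to 0.22 kg, with a green paint disc 36 mm across on its crown and dark ring grooves round its top. Origin at the centre of its underside; z up through the crown; its yaw does not matter. At the start it stands roughly central on a coloured stand that is not its own.
- stand_red: Fixed round stand, all red plastic: a shallow dish of outer diameter 84 mm, inner diameter 74 mm, its floor 6 mm and its rim 10 mm above the bench. Origin at the centre of its underside, on the bench; z up. The place of the red-marked piston; at the start another piston stands on it.
- stand_blue: Fixed round stand, all blue plastic: a shallow dish of outer diameter 84 mm, inner diameter 74 mm, its floor 6 mm and its rim 10 mm above the bench. Origin at the centre of its underside, on the bench; z up. The place of the blue-marked piston; at the start another piston stands on it.
- stand_yellow: Fixed round stand, all yellow plastic: a shallow dish of outer diameter 84 mm, inner diameter 74 mm, its floor 6 mm and its rim 10 mm above the bench. Origin at the centre of its underside, on the bench; z up. The place of the yellow-marked piston; at the start another piston stands on it.
- stand_green: Fixed round stand, all green plastic: a shallow dish of outer diameter 84 mm, inner diameter 74 mm, its floor 6 mm and its rim 10 mm above the bench. Origin at the centre of its underside, on the bench; z up. The place of the green-marked piston; at the start another piston stands on it.
- stand_white: Fixed round stand, all white plastic: a shallow dish of outer diameter 84 mm, inner diameter 74 mm, its floor 6 mm and its rim 10 mm above the bench. Origin at the centre of its underside, on the bench; z up. The spare stand, empty at the start.
- jar: Bystander: closed amber glass jar with a black lid, 50 mm in diameter, 62 mm tall, loose on the bench among the stands. Origin at the centre of its underside. Stands and jar stand at least 110 mm apart, centre to centre; the other small things lying among them are lower than 31 mm.

How it is judged:
On the way:
1. a piston has been parked upright on the white stand and let go (((horizontal distance between piston_red and stand_white below 0.015 m and angle between piston_red's own z axis and vertical below 0.06 rad and height (world z) of piston_red below 0.01 m and linear speed of piston_red below 0.02 m/s and contact force between piston_red and the fingers below 0.1 N) or (horizontal distance between piston_blue and stand_white below 0.015 m and angle between piston_blue's own z axis and vertical below 0.06 rad and height (world z) of piston_blue below 0.01 m and linear speed of piston_blue below 0.02 m/s and contact force between piston_blue and the fingers below 0.1 N) or (horizontal distance between piston_yellow and stand_white below 0.015 m and angle between piston_yellow's own z axis and vertical below 0.06 rad and height (world z) of piston_yellow below 0.01 m and linear speed of piston_yellow below 0.02 m/s and contact force between piston_yellow and the fingers below 0.1 N) or (horizontal distance between piston_green and stand_white below 0.015 m and angle between piston_green's own z axis and vertical below 0.06 rad and height (world z) of piston_green below 0.01 m and linear speed of piston_green below 0.02 m/s and contact force between piston_green and the fingers below 0.1 N))), for 0.2 s.
At the end, for the whole second after the job is handed in: Each piston stands at rest inside the stand of its own colour, upright within 0.06 rad and within 15 mm of the stand's centre (anywhere flat inside the rim), the white stand is thus empty, and the jar stands upright within 30 mm of where it was (horizontal distance between piston_red and stand_red below 0.015 m and angle between each of piston_red, piston_blue, piston_yellow, piston_green's own z axis and vertical below 0.06 rad and height (world z) of each of piston_red, piston_blue, piston_yellow, piston_green below 0.01 m and linear speed of each of piston_red, piston_blue, piston_yellow, piston_green below 0.02 m/s and horizontal distance between piston_blue and stand_blue below 0.015 m and horizontal distance between piston_yellow and stand_yellow below 0.015 m and horizontal distance between piston_green and stand_green below 0.015 m and distance of jar from where it was at the start of the episode below 0.03 m and angle between jar's own z axis and vertical below 0.2 rad); the robot touches nothing.
It fails at once if a piston touches down on the bench (height (world z) of any of piston_red, piston_blue, piston_yellow, piston_green below 0.003 m).
It fails at once if a piston is dropped (falls free at over 0.6 m/s, about 18 mm) ((linear speed of piston_red above 0.6 m/s and contact force between piston_red and the fingers below 0.1 N) or (linear speed of piston_blue above 0.6 m/s and contact force between piston_blue and the fingers below 0.1 N) or (linear speed of piston_yellow above 0.6 m/s and contact force between piston_yellow and the fingers below 0.1 N) or (linear speed of piston_green above 0.6 m/s and contact force between piston_green and the fingers below 0.1 N)).
It fails at once if the jar is knocked over or pushed away by over 30 mm (distance of jar from where it was at the start of the episode above 0.03 m or angle between jar's own z axis and vertical above 0.5 rad).
It also fails if it takes over 136 s, if anything falls off the work surface, if the arm or the gripper's body presses on something with over 40 N, if the wrist force passes 120 N, or if a joint passes its speed limit or range.

### The arm

A 6-joint arm with a two-finger parallel gripper is mounted at the origin on the work surface. World frame = base frame: x ahead of the robot, y to its left, z up, the work surface at z = 0. Lengths are in m, angles in rad, forces in N, time in s.
With the tool pointing down it reaches from about 0.25 to 0.725 m from the base axis. Payload 9.7 kg.
Tool frame: the origin (TCP) lies midway between the tips of the shut fingers; the grasp point (between the pads) lies 19 mm behind it (bot.hold_point_z is the z of the grasp point in the tool frame, in m); z points along the fingers, x is the direction in which the jaws open and shut, and the axes are right-handed (so a half turn about z gives the same grasp; the last joint's range is limited). The gripper opens to 85 mm and grips with 20 to 120 N. Pads are 22 mm wide; open, the fingers measure 114 mm over their backs; the gripper's body (76 mm by 85 mm) begins 54 mm behind the grasp point. The pads swing forward as they close: fully open they stand 13 mm farther back than shut.
Start: joints at [1.227, 0.087, 0.176, 1.66, 0, 1.571], TCP at [0.185, 0.518, 0.231] pointing down, gripper open.
Joint ranges: [-3.13, 3.13], [-0.85, 1.81], [-1.15, 1.24], [-2.2, 2.28], [-1.44, 1.52], [-3.14, 3.14]. Speed limits (rad/s): [2.22, 2.22, 2.57, 3.14, 3.14, 3.14].

### API

Orientations are given as [roll, pitch, yaw] about the fixed x, y, z axes, in that order (R = Rz(yaw) Ry(pitch) Rx(roll)).
In Python, from station import bot gives the robot as it stands.
- The arm moves only by the shell command python3 -m inch 'ROWS' [FORCE]. ROWS is JSON, a list of rows, each an object with "dp": the shift along the world's x, y, z normalised to -1 to 1, where 1 is 0.3 m, a list of three; "delta_rot": the turn, a rotation vector about the world's x, y, z normalised to -1 to 1, where 1 is 90 degrees, a list of three; "hand": the gripper's target within -1 to 1 (fully open at 1, half-way at 0, shut at -1). In form: [{"dp": [dx, dy, dz], "delta_rot": [wx, wy, wz], "hand": hand}, ...]. A call has 1 to 10 rows; each row is the pose to reach, as a shift and turn from the pose measured when the call began; what a row does not reach only later rows make up. A row lasts 1/12 s, in which the tool goes at most 41.7 mm and 7.16 degrees, less where a joint would pass 70% of its speed; a pose out of reach is approached as far as the arm can. A call with a number of a shift or a turn outside -1 to 1 is refused whole. A call with a gripper value outside its range is refused whole. The fingers move at their own pace and stop on an object; FORCE is the grip in N (left out, the last holds). Time passes only in rows, so rows that repeat a pose let the fingers close. It gives the time, the measured TCP pose, the force and the opening at its end, in the units of the state.
- bot.get_state(): the state, without advancing time (a new reading comes with each control period).
- bot.get_image(name): name is "side" or "top" or "wrist"; returns (picture, depth): 480x640x3 uint8, red, green, blue; 480x640 float32, m along the optical axis (not along the pixel's ray), 0 where there is no reading.
- bot.camera_info(name): a dict with "fx", "fy", "cx", "cy" (pixels), "distortion" ([k1, k2, p1, p2, k3] as OpenCV has them; the pictures are not rectified), "R" (3x3) and "t" (3): a world point X has camera coordinates R X + t. Camera axes: x right, y down, z forward; pixel columns grow to the right and rows downward; lengths in m; the calibration is good to about 2 mm. A picture is of the moment at which its call begins: read the wrist's pose just before it. camera_info takes no time and is no camera call; for the wrist camera it gives the pose at the moment of the call.
- bot.hand_in(): hands the job in, once; it reports no verdict.
The state is a dict: "time": time; "joint_positions": joint angles; "qd": joint speeds; "joint_torque": joint torques, N m; "ee_pos": TCP position; "orientation": TCP orientation; "ft_force": force on the tool from outside, world axes, zero at the start; "moment": the same for the moment, N m; "finger_gap": finger opening in m.
Only numpy, scipy, OpenCV 4.12 (cv2) and the standard library are available. Lean on these libraries where they do the work, as an engineer would, in place of code of your own. Each camera call takes 0.05 s, during which the arm holds its last target. There are 200 camera calls.

## Working session

There is one attempt and no reset: what is moved stays moved. The work goes in short steps, Python scripts to look and compute and a shell command to move; the robot and the scene stay as the last step left them, time stands still between calls to the robot, and variables do not carry over. Pictures are saved under pics/ and viewed, about 12 in all and at most 16, crops included, and the job is handed in when it is done.

```bash
ls; mkdir -p pics
python3 - <<'E'
from station import bot
import cv2,numpy as np
s=bot.get_state();print(s['time'],s['ee_pos'],s['orientation'],s['finger_gap'],bot.hold_point_z)
im,d=bot.get_image('top');cv2.imwrite('pics/top0.png',im[:,:,::-1]);np.save('top_d.npy',d);np.save('top_i.npy',im)
c=bot.camera_info('top');print(c)
E
```

```text
pics
0.0 [0.18531571 0.51758555 0.23056025] [3.14158099e+00 1.36749776e-03 1.22696693e+00] 0.0851204166594076 -0.0187
{'fx': 508.0165224353013, 'fy': 508.0165224353013, 'cx': 316.92553959423753, 'cy': 244.44414254151505, 'distortion': array([-0.14371797,  0.        ,  0.        ,  0.        ,  0.        ]), 'R': array([[ 0.01689436, -0.99947136,  0.02777743],
       [-0.9892498 , -0.02074467, -0.14475664],
       [ 0.14525635, -0.02503324, -0.98907731]]), 't': array([-0.05268118,  0.53812961,  0.79021079])}
```

View pics/top0.png

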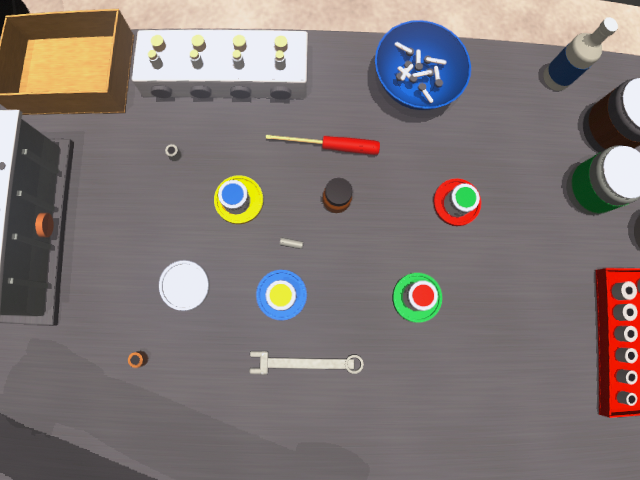

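The top view shows the white stand at (184,286), the yellow stand at (238,200) holding blue and the blue stand at (281,295) holding yellow. The red stand at (458,202) holds green, the green stand at (417,297) holds red, and the jar is at (338,195). That makes two swaps.

```bash
cat > h.py <<'E'
import numpy as np,cv2
from station import bot
def unproj(px,z,c):
    K=np.array([[c['fx'],0,c['cx']],[0,c['fy'],c['cy']],[0,0,1]])
    n=cv2.undistortPoints(np.float64(px).reshape(-1,1,2),K,np.float64(c['distortion'])).reshape(-1,2)
    r=np.c_[n,np.ones(len(n))]@c['R']; o=-c['R'].T@c['t']
    return (o+r*((z-o[2])/r[:,2])[:,None])[:,:2]
HUE={'red':[(0,6),(174,180)],'green':[(55,80)],'blue':[(100,120)],'yellow':[(24,34)]}
def mask(im,col):
    h=cv2.cvtColor(im,cv2.COLOR_RGB2HSV)
    if col=='white': return ((h[:,:,1]<40)&(h[:,:,2]>190)).astype(np.uint8)
    m=np.zeros(h.shape[:2],bool)
    for a,b in HUE[col]: m|=(h[:,:,0]>=a)&(h[:,:,0]<=b)
    return (m&(h[:,:,1]>110)&(h[:,:,2]>80)).astype(np.uint8)
def find(im,c,col,rough,z,rad):
    """blob of colour near rough pixel -> min enclosing circle in world at z"""
    m=mask(im,col);yy,xx=np.nonzero(m);k=np.hypot(xx-rough[0],yy-rough[1])<rad
    P=unproj(np.c_[xx,yy][k],z,c); (x,y),r=cv2.minEnclosingCircle(P.astype(np.float32)); return np.round([x,y,r,*P.mean(0)],4)
E
python3 - <<'E'
from h import *
im=np.load('top_i.npy');d=np.load('top_d.npy');c=bot.camera_info('top')
for n,p in dict(yellow=(238,200),blue=(281,295),red=(458,202),green=(417,297),white=(184,286)).items(): print('stand',n,find(im,c,n,p,.01,35))
for n,p in dict(blue=(232,195),yellow=(281,295),green=(466,198),red=(424,296)).items(): print('piston',n,find(im,c,n,p,.056,16))
print('jar lid',unproj([[339,190]],.062,c))
for p in [(232,195),(281,295),(466,198),(424,296),(184,286),(339,190)]:
    z=d[p[1],p[0]];xy=unproj([p],0,c)
    o=-c['R'].T@c['t'];v=np.r_[xy[0],0]-o;v/= (c['R']@v)[2];print(p,z,o+v*z)
E
```

```text
stand yellow [0.6197 0.0934 0.0428 0.616  0.087 ]
stand blue [0.4578 0.0153 0.0423 0.4582 0.0147]
stand red [ 0.6239 -0.2875  0.0439  0.6207 -0.2797]
stand green [ 0.457  -0.2141  0.0425  0.4549 -0.2097]
stand white [0.47   0.1809 0.0423 0.4699 0.1805]
piston blue [0.6175 0.0971 0.0177 0.6174 0.0974]
piston yellow [0.4553 0.0145 0.0175 0.4555 0.0144]
piston green [ 0.6219 -0.2876  0.0176  0.6218 -0.2877]
piston red [ 0.4584 -0.213   0.0177  0.4584 -0.2131]
jar lid [[ 0.62569162 -0.07620152]]
(232, 195) 0.82270277 [0.61526216 0.09757736 0.05503724]
(281, 295) 0.79910886 [0.4547314  0.01323667 0.05745071]
(466, 198) 0.83231455 [ 0.61987543 -0.28850882  0.05576854]
(424, 296) 0.80746615 [ 0.45692195 -0.21510534  0.05510211]
(184, 286) 0.84641767 [0.46835796 0.1794756  0.00741321]
(339, 190) 0.82056177 [ 0.62540927 -0.07612728  0.0630885 ]
```

```bash
python3 -m inch '[{"dp":[0.33,-0.9,0],"delta_rot":[0,0,-0.4],"hand":1},{"dp":[0.33,-0.9,0],"delta_rot":[0,0,-0.4],"hand":1},{"dp":[0.33,-0.9,0],"delta_rot":[0,0,-0.4],"hand":1},{"dp":[0.33,-0.9,0],"delta_rot":[0,0,-0.4],"hand":1},{"dp":[0.33,-0.9,0],"delta_rot":[0,0,-0.4],"hand":1},{"dp":[0.33,-0.9,0],"delta_rot":[0,0,-0.4],"hand":1},{"dp":[0.33,-0.9,0],"delta_rot":[0,0,-0.4],"hand":1},{"dp":[0.33,-0.9,0],"delta_rot":[0,0,-0.4],"hand":1},{"dp":[0.33,-0.9,0],"delta_rot":[0,0,-0.4],"hand":1},{"dp":[0.33,-0.9,0],"delta_rot":[0,0,-0.4],"hand":1}]' 40
```

```text
time: 0.88
ee_pos: [0.2844, 0.2477, 0.2305]
orientation: [-3.141, 0.001, 0.598]
ft_force: [-0.0, -0.5, 0.2]
finger_gap: 0.0852
```

```bash
cat > d.py <<'E'
import sys;from h import *
s=bot.get_state();t=np.float64(sys.argv[1:4]);print(s['time'],np.round((t-s['ee_pos'])/.3,3))
E
python3 -m inch '[{"dp":[0.93,-0.42,-0.2],"delta_rot":[0,0,0],"hand":1},{"dp":[0.93,-0.42,-0.2],"delta_rot":[0,0,0],"hand":1},{"dp":[0.93,-0.42,-0.2],"delta_rot":[0,0,0],"hand":1},{"dp":[0.93,-0.42,-0.2],"delta_rot":[0,0,0],"hand":1},{"dp":[0.93,-0.42,-0.2],"delta_rot":[0,0,0],"hand":1},{"dp":[0.93,-0.42,-0.2],"delta_rot":[0,0,0],"hand":1},{"dp":[0.93,-0.42,-0.2],"delta_rot":[0,0,0],"hand":1},{"dp":[0.93,-0.42,-0.2],"delta_rot":[0,0,0],"hand":1},{"dp":[0.93,-0.42,-0.2],"delta_rot":[0,0,0],"hand":1},{"dp":[0.93,-0.42,-0.2],"delta_rot":[0,0,0],"hand":1}]'
python3 d.py 0.6175 0.0972 0.12
```

```text
time: 1.72
ee_pos: [0.5635, 0.1228, 0.1686]
orientation: [-3.14, 0.004, 0.598]
ft_force: [-0.9, 0.1, 0.3]
finger_gap: 0.0853
1.7167 [ 0.18  -0.085 -0.162]
```

```bash
python3 -m inch '[{"dp":[0.18,-0.085,-0.16],"delta_rot":[0,0,0],"hand":1},{"dp":[0.18,-0.085,-0.16],"delta_rot":[0,0,0],"hand":1},{"dp":[0.18,-0.085,-0.16],"delta_rot":[0,0,0],"hand":1},{"dp":[0.18,-0.085,-0.16],"delta_rot":[0,0,0],"hand":1},{"dp":[0.18,-0.085,-0.16],"delta_rot":[0,0,0],"hand":1}]'
python3 - <<'E'
from h import *
c=bot.camera_info('wrist');im,d=bot.get_image('wrist');cv2.imwrite('pics/w1.png',im[:,:,::-1])
m=mask(im,'blue');n,l,st,ce=cv2.connectedComponentsWithStats(m)
for i in range(1,n):
    if st[i,4]>400: print(st[i],ce[i],unproj([ce[i]],.056,c))
E
python3 d.py 0.6175 0.0972 0.022
```

```text
time: 2.13
ee_pos: [0.6167, 0.0989, 0.1213]
orientation: [-3.14, 0.004, 0.6]
ft_force: [-0.4, 0.6, 0.8]
finger_gap: 0.0855
[   0  134  108  134 7125] [ 59.60042105 198.87873684] [[0.49288922 0.05133046]]
[ 284  231   67   63 3307] [316.68732991 262.31055337] [[0.61922834 0.0969693 ]]
2.1833 [ 0.002 -0.006 -0.334]
```

View pics/w1.png

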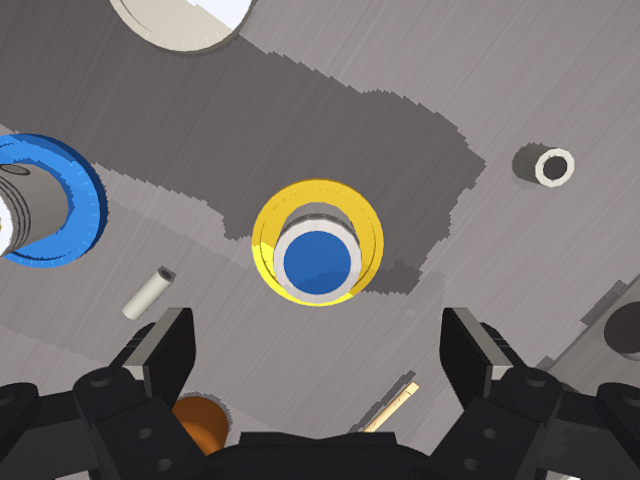

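The wrist view puts the blue crown at (317,262), within 2 mm of the top-camera fix, and the jaw paths are clear. Descending and gripping now.

```bash
python3 -m inch '[{"dp":[0.004,-0.006,-0.12],"delta_rot":[0,0,0],"hand":1},{"dp":[0.004,-0.006,-0.22],"delta_rot":[0,0,0],"hand":1},{"dp":[0.004,-0.006,-0.3],"delta_rot":[0,0,0],"hand":1},{"dp":[0.004,-0.006,-0.33],"delta_rot":[0,0,0],"hand":1},{"dp":[0.004,-0.006,-0.33],"delta_rot":[0,0,0],"hand":1},{"dp":[0.004,-0.006,-0.33],"delta_rot":[0,0,0],"hand":1}]' 40
python3 -m inch '[{"dp":[0,0,0],"delta_rot":[0,0,0],"hand":-1},{"dp":[0,0,0],"delta_rot":[0,0,0],"hand":-1},{"dp":[0,0,0],"delta_rot":[0,0,0],"hand":-1},{"dp":[0,0,0],"delta_rot":[0,0,0],"hand":-1},{"dp":[0,0,0],"delta_rot":[0,0,0],"hand":-1},{"dp":[0,0,0],"delta_rot":[0,0,0],"hand":-1},{"dp":[0,0,0],"delta_rot":[0,0,0],"hand":-1},{"dp":[0,0,0],"delta_rot":[0,0,0],"hand":-1},{"dp":[0,0,0],"delta_rot":[0,0,0],"hand":-1},{"dp":[0,0,0],"delta_rot":[0,0,0],"hand":-1}]' 40
```

```text
time: 2.68
ee_pos: [0.6184, 0.0977, 0.025]
orientation: [-3.141, 0.001, 0.601]
ft_force: [1.0, 0.2, 0.7]
finger_gap: 0.0854
time: 3.52
ee_pos: [0.6191, 0.0978, 0.0268]
orientation: [3.141, -0.001, 0.601]
ft_force: [-2.4, -0.7, 8.3]
finger_gap: 0.0468
```

```bash
python3 -m inch '[{"dp":[0,0,0.05],"delta_rot":[0,0,0],"hand":-1},{"dp":[0,0,0.1],"delta_rot":[0,0,0],"hand":-1},{"dp":[0,0,0.2],"delta_rot":[0,0,0],"hand":-1},{"dp":[0,0,0.3],"delta_rot":[0,0,0],"hand":-1},{"dp":[0,0,0.36],"delta_rot":[0,0,0],"hand":-1},{"dp":[0,0,0.36],"delta_rot":[0,0,0],"hand":-1},{"dp":[0,0,0.36],"delta_rot":[0,0,0],"hand":-1}]'
python3 - <<'E'
from h import *
im,d=bot.get_image('side');cv2.imwrite('pics/s1.png',im[:,:,::-1])
E
python3 d.py 0.4700 0.1809 0.135
```

```text
time: 4.1
ee_pos: [0.6197, 0.0979, 0.1357]
orientation: [3.14, -0.003, 0.601]
ft_force: [-0.1, -0.4, -3.0]
finger_gap: 0.0469
4.15 [-0.497  0.277  0.003]
```

View pics/s1.png

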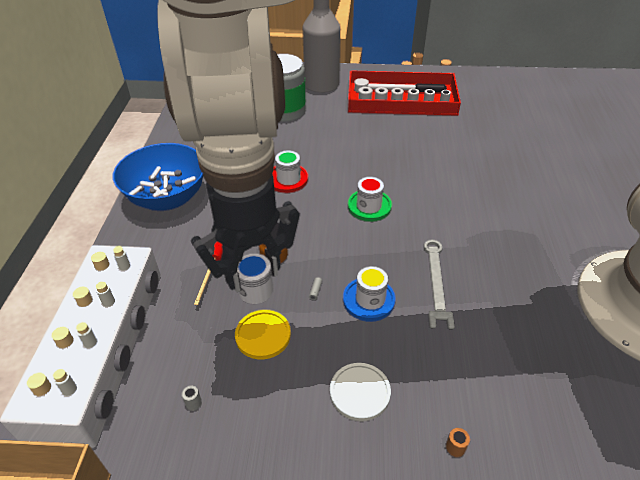

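The side view shows the blue piston held upright at (252,280), above the emptied yellow stand at (263,333).

```bash
python3 -m inch '[{"dp":[-0.05,0.03,0],"delta_rot":[0,0,0],"hand":-1},{"dp":[-0.15,0.083,0],"delta_rot":[0,0,0],"hand":-1},{"dp":[-0.25,0.14,0],"delta_rot":[0,0,0],"hand":-1},{"dp":[-0.35,0.195,0],"delta_rot":[0,0,0],"hand":-1},{"dp":[-0.44,0.245,0],"delta_rot":[0,0,0],"hand":-1},{"dp":[-0.5,0.277,0],"delta_rot":[0,0,0],"hand":-1},{"dp":[-0.5,0.277,0],"delta_rot":[0,0,0],"hand":-1},{"dp":[-0.5,0.277,0],"delta_rot":[0,0,0],"hand":-1},{"dp":[-0.5,0.277,0],"delta_rot":[0,0,0],"hand":-1}]'
python3 d.py 0.4700 0.1809 0.028
```

```text
time: 4.9
ee_pos: [0.4689, 0.1806, 0.133]
orientation: [-3.142, 0.001, 0.601]
ft_force: [1.1, -0.4, -2.2]
finger_gap: 0.0468
4.9 [ 0.004  0.001 -0.35 ]
```

Descend, slowing near the end.

```bash
python3 -m inch '[{"dp":[0.003,0,-0.08],"delta_rot":[0,0,0],"hand":-1},{"dp":[0.003,0,-0.17],"delta_rot":[0,0,0],"hand":-1},{"dp":[0.003,0,-0.25],"delta_rot":[0,0,0],"hand":-1},{"dp":[0.003,0,-0.29],"delta_rot":[0,0,0],"hand":-1},{"dp":[0.003,0,-0.31],"delta_rot":[0,0,0],"hand":-1},{"dp":[0.003,0,-0.33],"delta_rot":[0,0,0],"hand":-1},{"dp":[0.003,0,-0.34],"delta_rot":[0,0,0],"hand":-1},{"dp":[0.003,0,-0.345],"delta_rot":[0,0,0],"hand":-1},{"dp":[0.003,0,-0.35],"delta_rot":[0,0,0],"hand":-1},{"dp":[0.003,0,-0.35],"delta_rot":[0,0,0],"hand":-1}]'
```

```text
time: 5.73
ee_pos: [0.4701, 0.1807, 0.0285]
orientation: [3.141, 0.0, 0.601]
ft_force: [0.3, 0.1, -2.6]
finger_gap: 0.0468
```

```bash
python3 -m inch '[{"dp":[0,0,-0.004],"delta_rot":[0,0,0],"hand":-1},{"dp":[0,0,-0.007],"delta_rot":[0,0,0],"hand":-1},{"dp":[0,0,-0.01],"delta_rot":[0,0,0],"hand":-1},{"dp":[0,0,-0.01],"delta_rot":[0,0,0],"hand":-1}]'
```

```text
time: 6.07
ee_pos: [0.4706, 0.181, 0.0269]
orientation: [3.141, -0.001, 0.601]
ft_force: [-3.1, -0.6, 7.1]
finger_gap: 0.0471
```

Contact at +7 N. Release, then raise.

```bash
python3 -m inch '[{"dp":[0,0,0],"delta_rot":[0,0,0],"hand":1},{"dp":[0,0,0],"delta_rot":[0,0,0],"hand":1},{"dp":[0,0,0],"delta_rot":[0,0,0],"hand":1},{"dp":[0,0,0],"delta_rot":[0,0,0],"hand":1},{"dp":[0,0,0],"delta_rot":[0,0,0],"hand":1},{"dp":[0,0,0],"delta_rot":[0,0,0],"hand":1},{"dp":[0,0,0],"delta_rot":[0,0,0],"hand":1},{"dp":[0,0,0],"delta_rot":[0,0,0],"hand":1}]'
python3 -m inch '[{"dp":[0,0,0.1],"delta_rot":[0,0,0],"hand":1},{"dp":[0,0,0.2],"delta_rot":[0,0,0],"hand":1},{"dp":[0,0,0.3],"delta_rot":[0,0,0],"hand":1},{"dp":[0,0,0.36],"delta_rot":[0,0,0],"hand":1},{"dp":[0,0,0.36],"delta_rot":[0,0,0],"hand":1}]'
python3 - <<'E'
from h import *
c=bot.camera_info('wrist');im,d=bot.get_image('wrist');cv2.imwrite('pics/w2.png',im[:,:,::-1])
m=mask(im,'blue');n,l,st,ce=cv2.connectedComponentsWithStats(m)
for i in range(1,n):
    if st[i,4]>400: print(st[i],ce[i],unproj([ce[i]],.056,c))
E
python3 d.py 0.4553 0.0144 0.12
```

```text
time: 6.73
ee_pos: [0.4706, 0.1809, 0.0268]
orientation: [3.141, -0.001, 0.601]
ft_force: [-0.0, 1.0, -1.2]
finger_gap: 0.0855
time: 7.15
ee_pos: [0.4723, 0.1816, 0.1393]
orientation: [3.14, -0.007, 0.601]
ft_force: [1.4, -0.3, 0.6]
finger_gap: 0.0855
[ 282  218   63   59 2880] [313.06770833 247.00590278] [[0.47230237 0.18111284]]
[ 190  340   45   99 2540] [212.36141732 388.61653543] [[0.47265738 0.0681354 ]]
7.2 [-0.054 -0.556 -0.056]
```

View pics/w2.png

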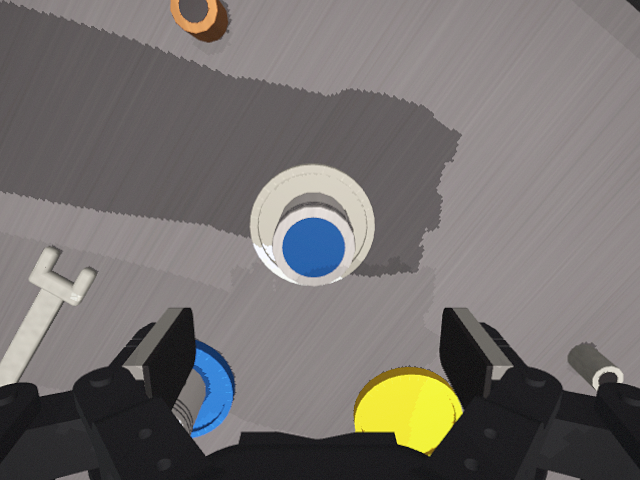

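Blue is parked upright near the centre of the white stand (crown at (313,247)). Yellow is next.

```bash
python3 -m inch '[{"dp":[-0.01,-0.12,-0.01],"delta_rot":[0,0,0],"hand":1},{"dp":[-0.02,-0.24,-0.02],"delta_rot":[0,0,0],"hand":1},{"dp":[-0.035,-0.36,-0.03],"delta_rot":[0,0,0],"hand":1},{"dp":[-0.045,-0.47,-0.05],"delta_rot":[0,0,0],"hand":1},{"dp":[-0.054,-0.556,-0.056],"delta_rot":[0,0,0],"hand":1},{"dp":[-0.054,-0.556,-0.056],"delta_rot":[0,0,0],"hand":1},{"dp":[-0.054,-0.556,-0.056],"delta_rot":[0,0,0],"hand":1},{"dp":[-0.054,-0.556,-0.056],"delta_rot":[0,0,0],"hand":1}]'
python3 d.py 0.4558 0.0144 0.023
```

```text
time: 7.87
ee_pos: [0.4552, 0.0148, 0.1194]
orientation: [3.141, -0.004, 0.601]
ft_force: [0.0, 1.3, -0.2]
finger_gap: 0.0856
7.8667 [ 0.002 -0.001 -0.321]
```

```bash
python3 -m inch '[{"dp":[0.002,0,-0.12],"delta_rot":[0,0,0],"hand":1},{"dp":[0.002,0,-0.22],"delta_rot":[0,0,0],"hand":1},{"dp":[0.002,0,-0.29],"delta_rot":[0,0,0],"hand":1},{"dp":[0.002,0,-0.32],"delta_rot":[0,0,0],"hand":1},{"dp":[0.002,0,-0.32],"delta_rot":[0,0,0],"hand":1},{"dp":[0.002,0,-0.32],"delta_rot":[0,0,0],"hand":1}]'
python3 -m inch '[{"dp":[0,0,0],"delta_rot":[0,0,0],"hand":-1},{"dp":[0,0,0],"delta_rot":[0,0,0],"hand":-1},{"dp":[0,0,0],"delta_rot":[0,0,0],"hand":-1},{"dp":[0,0,0],"delta_rot":[0,0,0],"hand":-1},{"dp":[0,0,0],"delta_rot":[0,0,0],"hand":-1},{"dp":[0,0,0],"delta_rot":[0,0,0],"hand":-1},{"dp":[0,0,0],"delta_rot":[0,0,0],"hand":-1},{"dp":[0,0,0],"delta_rot":[0,0,0],"hand":-1},{"dp":[0,0,0],"delta_rot":[0,0,0],"hand":-1},{"dp":[0,0,0],"delta_rot":[0,0,0],"hand":-1}]' 40
python3 -m inch '[{"dp":[0,0,0.05],"delta_rot":[0,0,0],"hand":-1},{"dp":[0,0,0.1],"delta_rot":[0,0,0],"hand":-1},{"dp":[0,0,0.2],"delta_rot":[0,0,0],"hand":-1},{"dp":[0,0,0.3],"delta_rot":[0,0,0],"hand":-1},{"dp":[0,0,0.36],"delta_rot":[0,0,0],"hand":-1},{"dp":[0,0,0.36],"delta_rot":[0,0,0],"hand":-1},{"dp":[0,0,0.36],"delta_rot":[0,0,0],"hand":-1}]'
python3 d.py 0.6197 0.0934 0.135
```

```text
time: 8.37
ee_pos: [0.456, 0.0154, 0.0239]
orientation: [3.141, -0.004, 0.602]
ft_force: [0.7, 0.5, -0.2]
finger_gap: 0.0855
time: 9.2
ee_pos: [0.4567, 0.0155, 0.0253]
orientation: [3.14, -0.006, 0.602]
ft_force: [-2.1, 0.3, 7.8]
finger_gap: 0.0472
time: 9.78
ee_pos: [0.4573, 0.0154, 0.1341]
orientation: [3.139, -0.008, 0.602]
ft_force: [-0.5, 0.4, -1.2]
finger_gap: 0.0471
9.7833 [0.541 0.26  0.003]
```

```bash
python3 -m inch '[{"dp":[0.05,0.025,0],"delta_rot":[0,0,0],"hand":-1},{"dp":[0.15,0.072,0],"delta_rot":[0,0,0],"hand":-1},{"dp":[0.25,0.12,0],"delta_rot":[0,0,0],"hand":-1},{"dp":[0.35,0.168,0],"delta_rot":[0,0,0],"hand":-1},{"dp":[0.45,0.216,0],"delta_rot":[0,0,0],"hand":-1},{"dp":[0.51,0.245,0],"delta_rot":[0,0,0],"hand":-1},{"dp":[0.54,0.26,0],"delta_rot":[0,0,0],"hand":-1},{"dp":[0.54,0.26,0],"delta_rot":[0,0,0],"hand":-1},{"dp":[0.54,0.26,0],"delta_rot":[0,0,0],"hand":-1}]'
python3 d.py 0.6197 0.0934 0.0265
```

```text
time: 10.53
ee_pos: [0.6186, 0.0934, 0.132]
orientation: [3.14, -0.005, 0.602]
ft_force: [-0.1, -0.4, -1.9]
finger_gap: 0.0467
10.5333 [ 0.004 -0.    -0.352]
```

```bash
python3 -m inch '[{"dp":[0.003,0,-0.08],"delta_rot":[0,0,0],"hand":-1},{"dp":[0.003,0,-0.17],"delta_rot":[0,0,0],"hand":-1},{"dp":[0.003,0,-0.25],"delta_rot":[0,0,0],"hand":-1},{"dp":[0.003,0,-0.29],"delta_rot":[0,0,0],"hand":-1},{"dp":[0.003,0,-0.31],"delta_rot":[0,0,0],"hand":-1},{"dp":[0.003,0,-0.33],"delta_rot":[0,0,0],"hand":-1},{"dp":[0.003,0,-0.34],"delta_rot":[0,0,0],"hand":-1},{"dp":[0.003,0,-0.346],"delta_rot":[0,0,0],"hand":-1},{"dp":[0.003,0,-0.352],"delta_rot":[0,0,0],"hand":-1},{"dp":[0.003,0,-0.355],"delta_rot":[0,0,0],"hand":-1}]'
python3 -m inch '[{"dp":[0,0,-0.002],"delta_rot":[0,0,0],"hand":-1},{"dp":[0,0,-0.003],"delta_rot":[0,0,0],"hand":-1}]'
```

```text
time: 11.37
ee_pos: [0.6199, 0.0935, 0.0262]
orientation: [3.14, -0.006, 0.602]
ft_force: [-0.3, -0.4, -0.9]
finger_gap: 0.0467
time: 11.53
ee_pos: [0.6203, 0.0936, 0.0257]
orientation: [3.139, -0.007, 0.602]
ft_force: [-0.4, 0.5, -1.4]
finger_gap: 0.0468
```

```bash
python3 -m inch '[{"dp":[0,0,-0.003],"delta_rot":[0,0,0],"hand":-1},{"dp":[0,0,-0.006],"delta_rot":[0,0,0],"hand":-1},{"dp":[0,0,-0.008],"delta_rot":[0,0,0],"hand":-1}]'
```

```text
time: 11.78
ee_pos: [0.6205, 0.0936, 0.0253]
orientation: [3.139, -0.008, 0.602]
ft_force: [-7.6, -0.4, 16.1]
finger_gap: 0.0469
```

Contact; release and go up.

```bash
python3 -m inch '[{"dp":[0,0,0],"delta_rot":[0,0,0],"hand":1},{"dp":[0,0,0],"delta_rot":[0,0,0],"hand":1},{"dp":[0,0,0],"delta_rot":[0,0,0],"hand":1},{"dp":[0,0,0],"delta_rot":[0,0,0],"hand":1},{"dp":[0,0,0],"delta_rot":[0,0,0],"hand":1},{"dp":[0,0,0],"delta_rot":[0,0,0],"hand":1},{"dp":[0,0,0],"delta_rot":[0,0,0],"hand":1},{"dp":[0,0,0],"delta_rot":[0,0,0],"hand":1}]'
python3 -m inch '[{"dp":[0,0,0.1],"delta_rot":[0,0,0],"hand":1},{"dp":[0,0,0.2],"delta_rot":[0,0,0],"hand":1},{"dp":[0,0,0.3],"delta_rot":[0,0,0],"hand":1},{"dp":[0,0,0.36],"delta_rot":[0,0,0],"hand":1},{"dp":[0,0,0.36],"delta_rot":[0,0,0],"hand":1}]'
python3 - <<'E'
from h import *
c=bot.camera_info('wrist');im,d=bot.get_image('wrist');cv2.imwrite('pics/w3.png',im[:,:,::-1])
m=mask(im,'yellow');n,l,st,ce=cv2.connectedComponentsWithStats(m)
for i in range(1,n):
    if st[i,4]>400: print(st[i],ce[i],unproj([ce[i]],.056,c))
E
python3 d.py 0.4712 0.181 0.12
```

```text
time: 12.45
ee_pos: [0.6204, 0.0936, 0.0252]
orientation: [3.139, -0.008, 0.602]
ft_force: [-0.9, -0.4, -1.0]
finger_gap: 0.0854
time: 12.87
ee_pos: [0.6222, 0.0938, 0.1384]
orientation: [3.136, -0.014, 0.602]
ft_force: [0.9, -0.1, 0.9]
finger_gap: 0.0853
[ 250  163  124  119 5423] [309.1654066  205.79642264] [[0.60753238 0.11207976]]
[ 282  218   62   59 2848] [312.05091292 246.74648876] [[0.62218552 0.09344227]]
12.9167 [-0.501  0.291 -0.052]
```

View pics/w3.png

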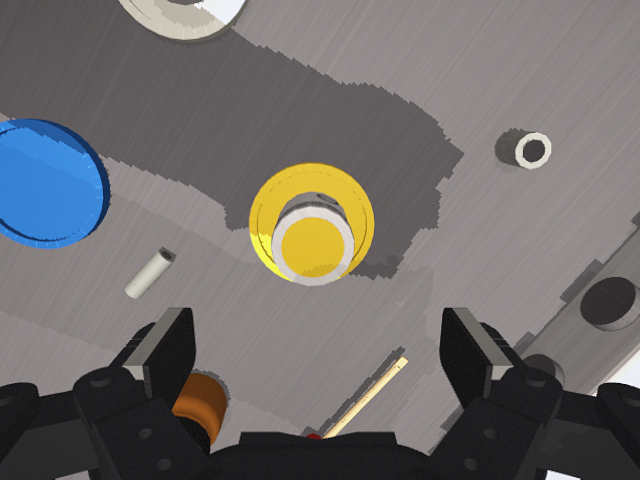

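Yellow is upright, central on the yellow stand (crown at (312,247)). I'll also print the tilt correction from now on, since the tool drifts by about 0.014 rad.

```bash
cat > d.py <<'E'
import sys;from h import *
from scipy.spatial.transform import Rotation as R
s=bot.get_state();t=np.float64(sys.argv[1:4])
w=(R.from_euler('xyz',[np.pi,0,.6])*R.from_euler('xyz',s['orientation']).inv()).as_rotvec()/(np.pi/2)
print(s['time'],np.round((t-s['ee_pos'])/.3,3),np.round(w,4))
E
python3 -m inch '[{"dp":[-0.1,0.06,-0.01],"delta_rot":[-0.002,0.009,0],"hand":1},{"dp":[-0.2,0.116,-0.02],"delta_rot":[-0.002,0.009,0],"hand":1},{"dp":[-0.3,0.174,-0.03],"delta_rot":[-0.002,0.009,0],"hand":1},{"dp":[-0.4,0.232,-0.04],"delta_rot":[-0.002,0.009,0],"hand":1},{"dp":[-0.5,0.291,-0.05],"delta_rot":[-0.002,0.009,0],"hand":1},{"dp":[-0.5,0.291,-0.05],"delta_rot":[-0.002,0.009,0],"hand":1},{"dp":[-0.5,0.291,-0.05],"delta_rot":[-0.002,0.009,0],"hand":1},{"dp":[-0.5,0.291,-0.05],"delta_rot":[-0.002,0.009,0],"hand":1}]'
python3 d.py 0.4712 0.181 0.024
```

```text
time: 13.58
ee_pos: [0.4716, 0.181, 0.1201]
orientation: [-3.141, 0.002, 0.603]
ft_force: [-0.0, -0.2, -0.5]
finger_gap: 0.0858
13.5833 [-0.001 -0.    -0.32 ] [ 0.0005 -0.0015 -0.0016]
```

```bash
python3 -m inch '[{"dp":[0,0,-0.12],"delta_rot":[0,0,0],"hand":1},{"dp":[0,0,-0.22],"delta_rot":[0,0,0],"hand":1},{"dp":[0,0,-0.29],"delta_rot":[0,0,0],"hand":1},{"dp":[0,0,-0.32],"delta_rot":[0,0,0],"hand":1},{"dp":[0,0,-0.32],"delta_rot":[0,0,0],"hand":1},{"dp":[0,0,-0.32],"delta_rot":[0,0,0],"hand":1}]'
python3 -m inch '[{"dp":[0,0,0],"delta_rot":[0,0,0],"hand":-1},{"dp":[0,0,0],"delta_rot":[0,0,0],"hand":-1},{"dp":[0,0,0],"delta_rot":[0,0,0],"hand":-1},{"dp":[0,0,0],"delta_rot":[0,0,0],"hand":-1},{"dp":[0,0,0],"delta_rot":[0,0,0],"hand":-1},{"dp":[0,0,0],"delta_rot":[0,0,0],"hand":-1},{"dp":[0,0,0],"delta_rot":[0,0,0],"hand":-1},{"dp":[0,0,0],"delta_rot":[0,0,0],"hand":-1},{"dp":[0,0,0],"delta_rot":[0,0,0],"hand":-1},{"dp":[0,0,0],"delta_rot":[0,0,0],"hand":-1}]' 40
python3 -m inch '[{"dp":[0,0,0.05],"delta_rot":[0,0,0],"hand":-1},{"dp":[0,0,0.1],"delta_rot":[0,0,0],"hand":-1},{"dp":[0,0,0.2],"delta_rot":[0,0,0],"hand":-1},{"dp":[0,0,0.3],"delta_rot":[0,0,0],"hand":-1},{"dp":[0,0,0.36],"delta_rot":[0,0,0],"hand":-1},{"dp":[0,0,0.36],"delta_rot":[0,0,0],"hand":-1},{"dp":[0,0,0.36],"delta_rot":[0,0,0],"hand":-1}]'
python3 d.py 0.4578 0.0153 0.133
```

```text
time: 14.08
ee_pos: [0.4722, 0.1806, 0.0245]
orientation: [-3.141, 0.003, 0.602]
ft_force: [0.8, -0.5, 1.1]
finger_gap: 0.0851
time: 14.92
ee_pos: [0.4729, 0.1808, 0.0259]
orientation: [3.142, 0.001, 0.602]
ft_force: [-0.5, -1.6, 4.3]
finger_gap: 0.047
time: 15.5
ee_pos: [0.4734, 0.1811, 0.1348]
orientation: [3.141, -0.001, 0.602]
ft_force: [0.7, 0.3, -3.0]
finger_gap: 0.0469
15.5 [-0.052 -0.553 -0.006] [-0.0002  0.0009 -0.0011]
```

```bash
python3 -m inch '[{"dp":[-0.005,-0.05,0],"delta_rot":[0,0,0],"hand":-1},{"dp":[-0.015,-0.15,0],"delta_rot":[0,0,0],"hand":-1},{"dp":[-0.025,-0.25,0],"delta_rot":[0,0,0],"hand":-1},{"dp":[-0.035,-0.35,0],"delta_rot":[0,0,0],"hand":-1},{"dp":[-0.045,-0.45,0],"delta_rot":[0,0,0],"hand":-1},{"dp":[-0.052,-0.52,0],"delta_rot":[0,0,0],"hand":-1},{"dp":[-0.052,-0.553,0],"delta_rot":[0,0,0],"hand":-1},{"dp":[-0.052,-0.553,0],"delta_rot":[0,0,0],"hand":-1},{"dp":[-0.052,-0.553,0],"delta_rot":[0,0,0],"hand":-1}]'
python3 d.py 0.4578 0.0153 0.0265
```

```text
time: 16.25
ee_pos: [0.4576, 0.0152, 0.1339]
orientation: [-3.141, -0.001, 0.601]
ft_force: [0.0, 0.5, -2.7]
finger_gap: 0.0471
16.25 [ 0.001  0.    -0.358] [-0.0004  0.0002 -0.0004]
```

```bash
python3 -m inch '[{"dp":[0,0,-0.08],"delta_rot":[0,0,0],"hand":-1},{"dp":[0,0,-0.17],"delta_rot":[0,0,0],"hand":-1},{"dp":[0,0,-0.25],"delta_rot":[0,0,0],"hand":-1},{"dp":[0,0,-0.3],"delta_rot":[0,0,0],"hand":-1},{"dp":[0,0,-0.32],"delta_rot":[0,0,0],"hand":-1},{"dp":[0,0,-0.335],"delta_rot":[0,0,0],"hand":-1},{"dp":[0,0,-0.345],"delta_rot":[0,0,0],"hand":-1},{"dp":[0,0,-0.353],"delta_rot":[0,0,0],"hand":-1},{"dp":[0,0,-0.358],"delta_rot":[0,0,0],"hand":-1},{"dp":[0,0,-0.361],"delta_rot":[0,0,0],"hand":-1}]'
python3 -m inch '[{"dp":[0,0,-0.003],"delta_rot":[0,0,0],"hand":-1},{"dp":[0,0,-0.006],"delta_rot":[0,0,0],"hand":-1}]'
```

```text
time: 17.08
ee_pos: [0.458, 0.0153, 0.0261]
orientation: [3.141, -0.001, 0.601]
ft_force: [0.7, -0.4, -1.9]
finger_gap: 0.0471
time: 17.25
ee_pos: [0.4582, 0.0153, 0.0259]
orientation: [3.141, -0.002, 0.6]
ft_force: [-9.7, 0.5, 19.8]
finger_gap: 0.0468
```

Down. Release, lift, and check.

```bash
python3 -m inch '[{"dp":[0,0,0],"delta_rot":[0,0,0],"hand":1},{"dp":[0,0,0],"delta_rot":[0,0,0],"hand":1},{"dp":[0,0,0],"delta_rot":[0,0,0],"hand":1},{"dp":[0,0,0],"delta_rot":[0,0,0],"hand":1},{"dp":[0,0,0],"delta_rot":[0,0,0],"hand":1},{"dp":[0,0,0],"delta_rot":[0,0,0],"hand":1},{"dp":[0,0,0],"delta_rot":[0,0,0],"hand":1},{"dp":[0,0,0],"delta_rot":[0,0,0],"hand":1}]'
python3 -m inch '[{"dp":[0,0,0.1],"delta_rot":[0,0,0],"hand":1},{"dp":[0,0,0.2],"delta_rot":[0,0,0],"hand":1},{"dp":[0,0,0.3],"delta_rot":[0,0,0],"hand":1},{"dp":[0,0,0.4],"delta_rot":[0,0,0],"hand":1},{"dp":[0,0,0.4],"delta_rot":[0,0,0],"hand":1}]'
python3 - <<'E'
from h import *
c=bot.camera_info('wrist');im,d=bot.get_image('wrist')
m=mask(im,'blue');n,l,st,ce=cv2.connectedComponentsWithStats(m)
for i in range(1,n):
    if st[i,4]>400: print(st[i],ce[i],unproj([ce[i]],.056,c))
E
python3 d.py 0.6000 -0.2675 0.145
```

```text
time: 17.92
ee_pos: [0.4581, 0.0153, 0.0258]
orientation: [3.141, -0.002, 0.6]
ft_force: [0.5, -0.3, 0.1]
finger_gap: 0.085
time: 18.33
ee_pos: [0.4603, 0.0154, 0.1516]
orientation: [3.137, -0.009, 0.601]
ft_force: [0.7, -0.2, 1.4]
finger_gap: 0.0854
[ 253  161  120  117 5398] [311.82234161 206.57076695] [[0.44816775 0.03158953]]
[ 284  209   59   57 2647] [312.94710994 237.10351341] [[0.45916349 0.01662797]]
18.3833 [ 0.468 -0.943 -0.013] [-0.0006  0.0046 -0.0003]
```

```bash
python3 -m inch '[{"dp":[0.05,-0.1,0],"delta_rot":[0,0.005,0],"hand":1},{"dp":[0.1,-0.2,0],"delta_rot":[0,0.005,0],"hand":1},{"dp":[0.16,-0.32,0],"delta_rot":[0,0.005,0],"hand":1},{"dp":[0.22,-0.44,0],"delta_rot":[0,0.005,0],"hand":1},{"dp":[0.28,-0.56,0],"delta_rot":[0,0.005,0],"hand":1},{"dp":[0.34,-0.68,-0.01],"delta_rot":[0,0.005,0],"hand":1},{"dp":[0.4,-0.8,-0.01],"delta_rot":[0,0.005,0],"hand":1},{"dp":[0.468,-0.943,-0.01],"delta_rot":[0,0.005,0],"hand":1},{"dp":[0.468,-0.943,-0.01],"delta_rot":[0,0.005,0],"hand":1},{"dp":[0.468,-0.943,-0.01],"delta_rot":[0,0.005,0],"hand":1}]'
python3 d.py 0.6225 -0.2877 0.12
```

```text
time: 19.22
ee_pos: [0.5999, -0.2696, 0.1429]
orientation: [-3.138, 0.002, 0.598]
ft_force: [-0.2, -0.0, 0.2]
finger_gap: 0.0857
19.2167 [ 0.075 -0.06  -0.076] [-0.0014 -0.0025  0.0014]
```

```bash
python3 -m inch '[{"dp":[0.075,-0.06,-0.076],"delta_rot":[0,0,0],"hand":1},{"dp":[0.075,-0.06,-0.076],"delta_rot":[0,0,0],"hand":1},{"dp":[0.075,-0.06,-0.076],"delta_rot":[0,0,0],"hand":1},{"dp":[0.075,-0.06,-0.076],"delta_rot":[0,0,0],"hand":1}]'
python3 - <<'E'
from h import *
c=bot.camera_info('wrist');im,d=bot.get_image('wrist');cv2.imwrite('pics/w4.png',im[:,:,::-1])
for col,z in (('green',.056),('red',.01)):
  m=mask(im,col);n,l,st,ce=cv2.connectedComponentsWithStats(m)
  for i in range(1,n):
    if st[i,4]>400:
      yy,xx=np.nonzero(l==i); print(col,st[i],cv2.minEnclosingCircle(unproj(np.c_[xx,yy],z,c).astype(np.float32)))
E
python3 d.py 0.6225 -0.2877 0.024
```

```text
time: 19.55
ee_pos: [0.622, -0.2863, 0.1202]
orientation: [-3.137, 0.002, 0.599]
ft_force: [-0.1, 0.2, 0.1]
finger_gap: 0.0857
green [  71    0  141   49 4453] ((0.4908837378025055, -0.23021462559700012), 0.030980339273810387)
green [ 282  231   67   63 3334] ((0.6236788034439087, -0.28829920291900635), 0.017844054847955704)
red [ 569   49   71  102 3763] ((0.718514084815979, -0.1236448660492897), 0.028175752609968185)
red [ 254  175  133  129 6244] ((0.626833438873291, -0.28856945037841797), 0.04261631518602371)
19.6 [ 0.001 -0.004 -0.324] [-0.0013 -0.0019  0.0009]
```

View pics/w4.png

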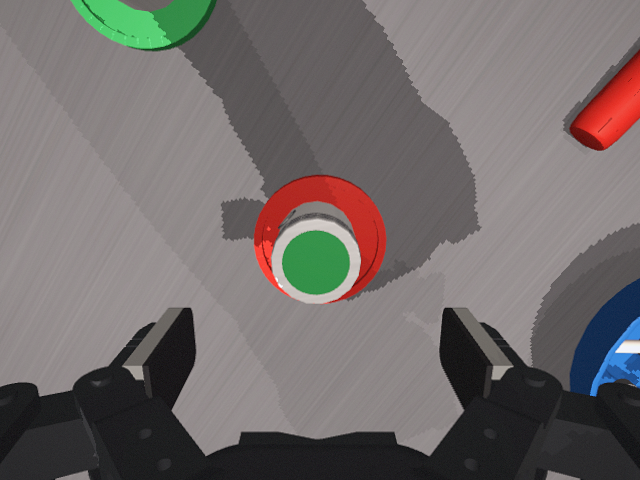

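The green crown at (316,262) on the red stand matches the top-camera fix, and the bowl and screwdriver are clear of the fingers.

```bash
python3 -m inch '[{"dp":[0.002,-0.005,-0.12],"delta_rot":[-0.001,-0.002,0],"hand":1},{"dp":[0.002,-0.005,-0.22],"delta_rot":[-0.001,-0.002,0],"hand":1},{"dp":[0.002,-0.005,-0.29],"delta_rot":[-0.001,-0.002,0],"hand":1},{"dp":[0.002,-0.005,-0.322],"delta_rot":[-0.001,-0.002,0],"hand":1},{"dp":[0.002,-0.005,-0.322],"delta_rot":[-0.001,-0.002,0],"hand":1},{"dp":[0.002,-0.005,-0.322],"delta_rot":[-0.001,-0.002,0],"hand":1}]'
python3 -m inch '[{"dp":[0,0,0],"delta_rot":[0,0,0],"hand":-1},{"dp":[0,0,0],"delta_rot":[0,0,0],"hand":-1},{"dp":[0,0,0],"delta_rot":[0,0,0],"hand":-1},{"dp":[0,0,0],"delta_rot":[0,0,0],"hand":-1},{"dp":[0,0,0],"delta_rot":[0,0,0],"hand":-1},{"dp":[0,0,0],"delta_rot":[0,0,0],"hand":-1},{"dp":[0,0,0],"delta_rot":[0,0,0],"hand":-1},{"dp":[0,0,0],"delta_rot":[0,0,0],"hand":-1},{"dp":[0,0,0],"delta_rot":[0,0,0],"hand":-1},{"dp":[0,0,0],"delta_rot":[0,0,0],"hand":-1}]' 40
python3 -m inch '[{"dp":[0,0,0.05],"delta_rot":[0,0,0],"hand":-1},{"dp":[0,0,0.1],"delta_rot":[0,0,0],"hand":-1},{"dp":[0,0,0.2],"delta_rot":[0,0,0],"hand":-1},{"dp":[0,0,0.3],"delta_rot":[0,0,0],"hand":-1},{"dp":[0,0,0.4],"delta_rot":[0,0,0],"hand":-1},{"dp":[0,0,0.45],"delta_rot":[0,0,0],"hand":-1},{"dp":[0,0,0.45],"delta_rot":[0,0,0],"hand":-1}]'
python3 d.py 0.471 0.181 0.16
```

```text
time: 20.1
ee_pos: [0.6231, -0.2877, 0.0266]
orientation: [3.14, -0.001, 0.599]
ft_force: [0.6, 0.4, 1.0]
finger_gap: 0.0853
time: 20.93
ee_pos: [0.6238, -0.2881, 0.0286]
orientation: [3.138, -0.002, 0.599]
ft_force: [-1.4, 0.4, 7.0]
finger_gap: 0.0466
time: 21.52
ee_pos: [0.6252, -0.2888, 0.1685]
orientation: [3.132, -0.006, 0.599]
ft_force: [0.8, -0.5, -1.6]
finger_gap: 0.0469
21.5167 [-0.514  1.566 -0.028] [0.0027 0.0064 0.0006]
```

```bash
python3 -m inch '[{"dp":[-0.02,0.05,0],"delta_rot":[0.003,0.006,0],"hand":-1},{"dp":[-0.05,0.15,0],"delta_rot":[0.003,0.006,0],"hand":-1},{"dp":[-0.083,0.25,0],"delta_rot":[0.003,0.006,0],"hand":-1},{"dp":[-0.117,0.35,0],"delta_rot":[0.003,0.006,0],"hand":-1},{"dp":[-0.15,0.45,0],"delta_rot":[0.003,0.006,0],"hand":-1},{"dp":[-0.183,0.55,0],"delta_rot":[0.003,0.006,0],"hand":-1},{"dp":[-0.217,0.65,0],"delta_rot":[0.003,0.006,0],"hand":-1},{"dp":[-0.25,0.75,0],"delta_rot":[0.003,0.006,0],"hand":-1},{"dp":[-0.27,0.8,0],"delta_rot":[0.003,0.006,0],"hand":-1},{"dp":[-0.27,0.8,0],"delta_rot":[0.003,0.006,0],"hand":-1}]'
python3 d.py 0.471 0.181 0.135
```

```text
time: 22.35
ee_pos: [0.5422, -0.0456, 0.1672]
orientation: [-3.139, 0.001, 0.602]
ft_force: [0.5, -0.6, -1.7]
finger_gap: 0.0467
22.35 [-0.237  0.755 -0.107] [-0.0009 -0.0012 -0.0014]
```

```bash
python3 -m inch '[{"dp":[-0.015,0.05,0],"delta_rot":[0,0,0],"hand":-1},{"dp":[-0.047,0.15,0],"delta_rot":[0,0,0],"hand":-1},{"dp":[-0.08,0.25,0],"delta_rot":[0,0,0],"hand":-1},{"dp":[-0.11,0.35,0],"delta_rot":[0,0,0],"hand":-1},{"dp":[-0.14,0.45,-0.02],"delta_rot":[0,0,0],"hand":-1},{"dp":[-0.173,0.55,-0.04],"delta_rot":[0,0,0],"hand":-1},{"dp":[-0.204,0.65,-0.07],"delta_rot":[0,0,0],"hand":-1},{"dp":[-0.237,0.755,-0.1],"delta_rot":[0,0,0],"hand":-1},{"dp":[-0.237,0.755,-0.107],"delta_rot":[0,0,0],"hand":-1},{"dp":[-0.237,0.755,-0.107],"delta_rot":[0,0,0],"hand":-1}]'
python3 d.py 0.471 0.181 0.029
```

```text
time: 23.18
ee_pos: [0.4697, 0.1817, 0.1329]
orientation: [-3.139, 0.004, 0.605]
ft_force: [-0.1, -0.1, -2.4]
finger_gap: 0.0466
23.1833 [ 0.004 -0.002 -0.346] [-0.0001 -0.003  -0.0031]
```

```bash
python3 -m inch '[{"dp":[0.003,-0.002,-0.08],"delta_rot":[0,-0.003,-0.003],"hand":-1},{"dp":[0.003,-0.002,-0.17],"delta_rot":[0,-0.003,-0.003],"hand":-1},{"dp":[0.003,-0.002,-0.25],"delta_rot":[0,-0.003,-0.003],"hand":-1},{"dp":[0.003,-0.002,-0.29],"delta_rot":[0,-0.003,-0.003],"hand":-1},{"dp":[0.003,-0.002,-0.31],"delta_rot":[0,-0.003,-0.003],"hand":-1},{"dp":[0.003,-0.002,-0.325],"delta_rot":[0,-0.003,-0.003],"hand":-1},{"dp":[0.003,-0.002,-0.335],"delta_rot":[0,-0.003,-0.003],"hand":-1},{"dp":[0.003,-0.002,-0.342],"delta_rot":[0,-0.003,-0.003],"hand":-1},{"dp":[0.003,-0.002,-0.347],"delta_rot":[0,-0.003,-0.003],"hand":-1},{"dp":[0.003,-0.002,-0.35],"delta_rot":[0,-0.003,-0.003],"hand":-1}]'
python3 -m inch '[{"dp":[0,0,-0.002],"delta_rot":[0,0,0],"hand":-1},{"dp":[0,0,-0.004],"delta_rot":[0,0,0],"hand":-1}]'
```

```text
time: 24.02
ee_pos: [0.471, 0.1812, 0.0285]
orientation: [-3.142, -0.001, 0.6]
ft_force: [-1.9, 1.9, 6.3]
finger_gap: 0.0469
time: 24.18
ee_pos: [0.4713, 0.1815, 0.0285]
orientation: [3.141, -0.002, 0.6]
ft_force: [-5.3, -1.1, 11.5]
finger_gap: 0.0468
```

Down on white. Release, lift, verify.

```bash
python3 -m inch '[{"dp":[0,0,0],"delta_rot":[0,0,0],"hand":1},{"dp":[0,0,0],"delta_rot":[0,0,0],"hand":1},{"dp":[0,0,0],"delta_rot":[0,0,0],"hand":1},{"dp":[0,0,0],"delta_rot":[0,0,0],"hand":1},{"dp":[0,0,0],"delta_rot":[0,0,0],"hand":1},{"dp":[0,0,0],"delta_rot":[0,0,0],"hand":1},{"dp":[0,0,0],"delta_rot":[0,0,0],"hand":1},{"dp":[0,0,0],"delta_rot":[0,0,0],"hand":1}]'
python3 -m inch '[{"dp":[0,0,0.1],"delta_rot":[0,0,0],"hand":1},{"dp":[0,0,0.2],"delta_rot":[0,0,0],"hand":1},{"dp":[0,0,0.3],"delta_rot":[0,0,0],"hand":1},{"dp":[0,0,0.4],"delta_rot":[0,0,0],"hand":1},{"dp":[0,0,0.4],"delta_rot":[0,0,0],"hand":1}]'
python3 - <<'E'
from h import *
c=bot.camera_info('wrist');im,d=bot.get_image('wrist')
m=mask(im,'green');n,l,st,ce=cv2.connectedComponentsWithStats(m)
for i in range(1,n):
    if st[i,4]>400: print(st[i],ce[i],unproj([ce[i]],.056,c))
E
python3 d.py 0.4584 -0.2130 0.145
```

```text
time: 24.85
ee_pos: [0.4713, 0.1815, 0.0284]
orientation: [3.141, -0.002, 0.6]
ft_force: [-0.5, 0.1, 0.1]
finger_gap: 0.0854
time: 25.27
ee_pos: [0.4733, 0.1822, 0.1545]
orientation: [3.14, -0.01, 0.6]
ft_force: [0.9, -0.3, 0.9]
finger_gap: 0.0853
[ 283  210   59   56 2562] [312.09640906 237.64246682] [[0.47243956 0.18246191]]
25.3167 [-0.048 -1.317 -0.022] [-0.0019  0.0044 -0.0003]
```

Now to the red piston: −0.395 m in y, in two calls.

```bash
python3 -m inch '[{"dp":[0,-0.12,0],"delta_rot":[-0.002,0.004,0],"hand":1},{"dp":[-0.01,-0.25,0],"delta_rot":[-0.002,0.004,0],"hand":1},{"dp":[-0.01,-0.38,0],"delta_rot":[-0.002,0.004,0],"hand":1},{"dp":[-0.02,-0.51,0],"delta_rot":[-0.002,0.004,0],"hand":1},{"dp":[-0.03,-0.64,0],"delta_rot":[-0.002,0.004,0],"hand":1},{"dp":[-0.03,-0.77,0],"delta_rot":[-0.002,0.004,0],"hand":1},{"dp":[-0.04,-0.9,0],"delta_rot":[-0.002,0.004,0],"hand":1},{"dp":[-0.04,-0.95,0],"delta_rot":[-0.002,0.004,0],"hand":1},{"dp":[-0.04,-0.95,0],"delta_rot":[-0.002,0.004,0],"hand":1}]'
python3 d.py 0.4590 -0.2130 0.12
```

```text
time: 26.07
ee_pos: [0.4601, -0.1059, 0.1506]
orientation: [-3.142, 0.001, 0.596]
ft_force: [-0.4, -0.0, 0.3]
finger_gap: 0.0853
26.0667 [-0.004 -0.357 -0.102] [ 0.0002 -0.0004  0.0024]
```

```bash
python3 -m inch '[{"dp":[-0.004,-0.12,-0.02],"delta_rot":[0,0,0.002],"hand":1},{"dp":[-0.004,-0.24,-0.04],"delta_rot":[0,0,0.002],"hand":1},{"dp":[-0.004,-0.357,-0.06],"delta_rot":[0,0,0.002],"hand":1},{"dp":[-0.004,-0.357,-0.1],"delta_rot":[0,0,0.002],"hand":1},{"dp":[-0.004,-0.357,-0.1],"delta_rot":[0,0,0.002],"hand":1},{"dp":[-0.004,-0.357,-0.1],"delta_rot":[0,0,0.002],"hand":1}]'
python3 - <<'E'
from h import *
c=bot.camera_info('wrist');im,d=bot.get_image('wrist');cv2.imwrite('pics/w5.png',im[:,:,::-1])
for col,z in (('red',.056),('green',.01)):
  m=mask(im,col);n,l,st,ce=cv2.connectedComponentsWithStats(m)
  for i in range(1,n):
    if st[i,4]>400:
      yy,xx=np.nonzero(l==i); print(col,st[i],cv2.minEnclosingCircle(unproj(np.c_[xx,yy],z,c).astype(np.float32)))
E
python3 d.py 0.4590 -0.2130 0.024
```

```text
time: 26.57
ee_pos: [0.4583, -0.2121, 0.1195]
orientation: [-3.139, 0.002, 0.599]
ft_force: [-0.4, 0.2, 0.2]
finger_gap: 0.0853
red [ 282  230   68   64 3412] ((0.46038949489593506, -0.2137746661901474), 0.017923900857567787)
red [ 388  386   77   71 3438] ((0.5711913108825684, -0.25671812891960144), 0.025586621835827827)
green [ 247  172  133  124 6229] ((0.45900776982307434, -0.2150373011827469), 0.04252380505204201)
26.6167 [ 0.001 -0.004 -0.321] [-0.0003 -0.001  -0.0002]
```

View pics/w5.png

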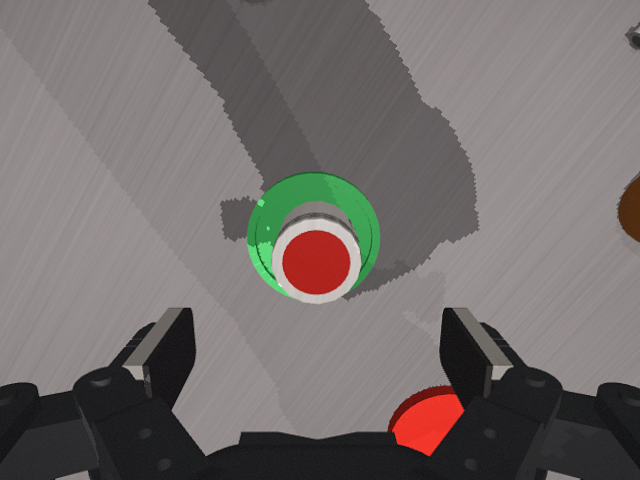

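The red crown is at (316,262), on the green stand and clear on both sides; target about (0.4594, −0.2134).

```bash
python3 -m inch '[{"dp":[0.002,-0.005,-0.12],"delta_rot":[0,-0.001,0],"hand":1},{"dp":[0.002,-0.005,-0.22],"delta_rot":[0,-0.001,0],"hand":1},{"dp":[0.002,-0.005,-0.29],"delta_rot":[0,-0.001,0],"hand":1},{"dp":[0.002,-0.005,-0.322],"delta_rot":[0,-0.001,0],"hand":1},{"dp":[0.002,-0.005,-0.322],"delta_rot":[0,-0.001,0],"hand":1},{"dp":[0.002,-0.005,-0.322],"delta_rot":[0,-0.001,0],"hand":1}]'
python3 -m inch '[{"dp":[0,0,0],"delta_rot":[0,0,0],"hand":-1},{"dp":[0,0,0],"delta_rot":[0,0,0],"hand":-1},{"dp":[0,0,0],"delta_rot":[0,0,0],"hand":-1},{"dp":[0,0,0],"delta_rot":[0,0,0],"hand":-1},{"dp":[0,0,0],"delta_rot":[0,0,0],"hand":-1},{"dp":[0,0,0],"delta_rot":[0,0,0],"hand":-1},{"dp":[0,0,0],"delta_rot":[0,0,0],"hand":-1},{"dp":[0,0,0],"delta_rot":[0,0,0],"hand":-1},{"dp":[0,0,0],"delta_rot":[0,0,0],"hand":-1},{"dp":[0,0,0],"delta_rot":[0,0,0],"hand":-1}]' 40
python3 -m inch '[{"dp":[0,0,0.05],"delta_rot":[0,0,0],"hand":-1},{"dp":[0,0,0.1],"delta_rot":[0,0,0],"hand":-1},{"dp":[0,0,0.2],"delta_rot":[0,0,0],"hand":-1},{"dp":[0,0,0.3],"delta_rot":[0,0,0],"hand":-1},{"dp":[0,0,0.36],"delta_rot":[0,0,0],"hand":-1},{"dp":[0,0,0.36],"delta_rot":[0,0,0],"hand":-1},{"dp":[0,0,0.36],"delta_rot":[0,0,0],"hand":-1}]'
python3 d.py 0.6245 -0.2877 0.135
```

```text
time: 27.12
ee_pos: [0.4599, -0.2128, 0.0248]
orientation: [3.141, -0.001, 0.601]
ft_force: [0.1, 0.6, -0.3]
finger_gap: 0.0853
time: 27.95
ee_pos: [0.4606, -0.2131, 0.0263]
orientation: [3.139, -0.002, 0.601]
ft_force: [-1.7, 1.0, 7.4]
finger_gap: 0.0469
time: 28.53
ee_pos: [0.4612, -0.2134, 0.1353]
orientation: [3.138, -0.003, 0.601]
ft_force: [-0.7, -0.1, -2.1]
finger_gap: 0.0467
28.5333 [ 0.544 -0.248 -0.001] [ 0.001   0.003  -0.0008]
```

```bash
python3 -m inch '[{"dp":[0.05,-0.023,0],"delta_rot":[0.001,0.003,0],"hand":-1},{"dp":[0.15,-0.068,0],"delta_rot":[0.001,0.003,0],"hand":-1},{"dp":[0.25,-0.114,0],"delta_rot":[0.001,0.003,0],"hand":-1},{"dp":[0.35,-0.16,0],"delta_rot":[0.001,0.003,0],"hand":-1},{"dp":[0.45,-0.205,0],"delta_rot":[0.001,0.003,0],"hand":-1},{"dp":[0.51,-0.233,0],"delta_rot":[0.001,0.003,0],"hand":-1},{"dp":[0.544,-0.248,0],"delta_rot":[0.001,0.003,0],"hand":-1},{"dp":[0.544,-0.248,0],"delta_rot":[0.001,0.003,0],"hand":-1},{"dp":[0.544,-0.248,0],"delta_rot":[0.001,0.003,0],"hand":-1}]'
python3 d.py 0.6245 -0.2877 0.0268
```

```text
time: 29.28
ee_pos: [0.6237, -0.2876, 0.1328]
orientation: [-3.139, 0.002, 0.601]
ft_force: [-0.9, 0.4, -1.8]
finger_gap: 0.047
29.2833 [ 0.003 -0.    -0.353] [-0.001  -0.0021 -0.0007]
```

```bash
python3 -m inch '[{"dp":[0.002,0,-0.08],"delta_rot":[-0.001,-0.002,0],"hand":-1},{"dp":[0.002,0,-0.17],"delta_rot":[-0.001,-0.002,0],"hand":-1},{"dp":[0.002,0,-0.25],"delta_rot":[-0.001,-0.002,0],"hand":-1},{"dp":[0.002,0,-0.295],"delta_rot":[-0.001,-0.002,0],"hand":-1},{"dp":[0.002,0,-0.315],"delta_rot":[-0.001,-0.002,0],"hand":-1},{"dp":[0.002,0,-0.33],"delta_rot":[-0.001,-0.002,0],"hand":-1},{"dp":[0.002,0,-0.34],"delta_rot":[-0.001,-0.002,0],"hand":-1},{"dp":[0.002,0,-0.348],"delta_rot":[-0.001,-0.002,0],"hand":-1},{"dp":[0.002,0,-0.353],"delta_rot":[-0.001,-0.002,0],"hand":-1},{"dp":[0.002,0,-0.357],"delta_rot":[-0.001,-0.002,0],"hand":-1}]'
python3 -m inch '[{"dp":[0,0,-0.003],"delta_rot":[0,0,0],"hand":-1},{"dp":[0,0,-0.005],"delta_rot":[0,0,0],"hand":-1}]'
```

```text
time: 30.12
ee_pos: [0.6248, -0.2878, 0.0266]
orientation: [3.14, -0.001, 0.601]
ft_force: [0.0, -0.2, -1.9]
finger_gap: 0.0466
time: 30.28
ee_pos: [0.6251, -0.288, 0.0264]
orientation: [3.139, -0.001, 0.601]
ft_force: [-3.5, 2.1, 9.9]
finger_gap: 0.0468
```

```bash
python3 -m inch '[{"dp":[0,0,0],"delta_rot":[0,0,0],"hand":1},{"dp":[0,0,0],"delta_rot":[0,0,0],"hand":1},{"dp":[0,0,0],"delta_rot":[0,0,0],"hand":1},{"dp":[0,0,0],"delta_rot":[0,0,0],"hand":1},{"dp":[0,0,0],"delta_rot":[0,0,0],"hand":1},{"dp":[0,0,0],"delta_rot":[0,0,0],"hand":1},{"dp":[0,0,0],"delta_rot":[0,0,0],"hand":1},{"dp":[0,0,0],"delta_rot":[0,0,0],"hand":1}]'
python3 -m inch '[{"dp":[0,0,0.1],"delta_rot":[0,0,0],"hand":1},{"dp":[0,0,0.2],"delta_rot":[0,0,0],"hand":1},{"dp":[0,0,0.3],"delta_rot":[0,0,0],"hand":1},{"dp":[0,0,0.42],"delta_rot":[0,0,0],"hand":1},{"dp":[0,0,0.42],"delta_rot":[0,0,0],"hand":1}]'
python3 - <<'E'
from h import *
c=bot.camera_info('wrist');im,d=bot.get_image('wrist')
m=mask(im,'red');n,l,st,ce=cv2.connectedComponentsWithStats(m)
for i in range(1,n):
    if st[i,4]>400: print(st[i],ce[i],unproj([ce[i]],.056,c))
E
python3 d.py 0.472 0.182 0.15
```

```text
time: 30.95
ee_pos: [0.6251, -0.288, 0.0263]
orientation: [3.139, -0.001, 0.601]
ft_force: [0.1, -0.0, 0.3]
finger_gap: 0.0854
time: 31.37
ee_pos: [0.627, -0.2888, 0.1606]
orientation: [3.131, -0.006, 0.601]
ft_force: [0.4, -0.7, 2.0]
finger_gap: 0.0857
[ 531    0  109  136 5635] [590.61206744  74.96876664] [[ 0.7013503  -0.12684987]]
[ 256  157  117  115 5249] [312.98342541 203.45608687] [[ 0.6156062  -0.27289936]]
[ 286  205   58   55 2508] [314.32416268 231.87280702] [[ 0.62635107 -0.28717146]]
31.4167 [-0.516  1.569 -0.024] [ 0.0027  0.0057 -0.0007]
```

Red placed well. Back to white for green.

```bash
python3 -m inch '[{"dp":[-0.04,0.12,0],"delta_rot":[0.003,0.006,0],"hand":1},{"dp":[-0.08,0.24,0],"delta_rot":[0.003,0.006,0],"hand":1},{"dp":[-0.12,0.36,0],"delta_rot":[0.003,0.006,0],"hand":1},{"dp":[-0.16,0.48,0],"delta_rot":[0.003,0.006,0],"hand":1},{"dp":[-0.2,0.6,0],"delta_rot":[0.003,0.006,0],"hand":1},{"dp":[-0.24,0.72,0],"delta_rot":[0.003,0.006,0],"hand":1},{"dp":[-0.28,0.84,0],"delta_rot":[0.003,0.006,0],"hand":1},{"dp":[-0.3,0.9,0],"delta_rot":[0.003,0.006,0],"hand":1},{"dp":[-0.3,0.9,0],"delta_rot":[0.003,0.006,0],"hand":1}]'
python3 d.py 0.472 0.182 0.12
```

```text
time: 32.17
ee_pos: [0.5352, -0.0154, 0.1568]
orientation: [-3.14, 0.0, 0.605]
ft_force: [-0.1, -0.7, 0.5]
finger_gap: 0.0856
32.1667 [-0.211  0.658 -0.123] [-0.0008 -0.0008 -0.003 ]
```

```bash
python3 -m inch '[{"dp":[-0.04,0.12,0],"delta_rot":[0,0,-0.003],"hand":1},{"dp":[-0.08,0.24,0],"delta_rot":[0,0,-0.003],"hand":1},{"dp":[-0.12,0.36,-0.02],"delta_rot":[0,0,-0.003],"hand":1},{"dp":[-0.16,0.48,-0.04],"delta_rot":[0,0,-0.003],"hand":1},{"dp":[-0.2,0.6,-0.08],"delta_rot":[0,0,-0.003],"hand":1},{"dp":[-0.211,0.658,-0.123],"delta_rot":[0,0,-0.003],"hand":1},{"dp":[-0.211,0.658,-0.123],"delta_rot":[0,0,-0.003],"hand":1},{"dp":[-0.211,0.658,-0.123],"delta_rot":[0,0,-0.003],"hand":1},{"dp":[-0.211,0.658,-0.123],"delta_rot":[0,0,-0.003],"hand":1}]'
python3 d.py 0.472 0.182 0.024
```

```text
time: 32.92
ee_pos: [0.4722, 0.1813, 0.1198]
orientation: [-3.14, 0.001, 0.6]
ft_force: [0.4, 0.3, 0.1]
finger_gap: 0.0854
32.9167 [-0.001  0.002 -0.319] [-0.0005 -0.001   0.0002]
```

```bash
python3 -m inch '[{"dp":[-0.001,0.002,-0.12],"delta_rot":[0,0,0],"hand":1},{"dp":[-0.001,0.002,-0.22],"delta_rot":[0,0,0],"hand":1},{"dp":[-0.001,0.002,-0.29],"delta_rot":[0,0,0],"hand":1},{"dp":[-0.001,0.002,-0.32],"delta_rot":[0,0,0],"hand":1},{"dp":[-0.001,0.002,-0.32],"delta_rot":[0,0,0],"hand":1},{"dp":[-0.001,0.002,-0.32],"delta_rot":[0,0,0],"hand":1}]'
python3 -m inch '[{"dp":[0,0,0],"delta_rot":[0,0,0],"hand":-1},{"dp":[0,0,0],"delta_rot":[0,0,0],"hand":-1},{"dp":[0,0,0],"delta_rot":[0,0,0],"hand":-1},{"dp":[0,0,0],"delta_rot":[0,0,0],"hand":-1},{"dp":[0,0,0],"delta_rot":[0,0,0],"hand":-1},{"dp":[0,0,0],"delta_rot":[0,0,0],"hand":-1},{"dp":[0,0,0],"delta_rot":[0,0,0],"hand":-1},{"dp":[0,0,0],"delta_rot":[0,0,0],"hand":-1},{"dp":[0,0,0],"delta_rot":[0,0,0],"hand":-1},{"dp":[0,0,0],"delta_rot":[0,0,0],"hand":-1}]' 40
python3 -m inch '[{"dp":[0,0,0.05],"delta_rot":[0,0,0],"hand":-1},{"dp":[0,0,0.1],"delta_rot":[0,0,0],"hand":-1},{"dp":[0,0,0.2],"delta_rot":[0,0,0],"hand":-1},{"dp":[0,0,0.3],"delta_rot":[0,0,0],"hand":-1},{"dp":[0,0,0.4],"delta_rot":[0,0,0],"hand":-1},{"dp":[0,0,0.45],"delta_rot":[0,0,0],"hand":-1},{"dp":[0,0,0.45],"delta_rot":[0,0,0],"hand":-1}]'
python3 d.py 0.458 -0.2145 0.155
```

```text
time: 33.42
ee_pos: [0.4726, 0.1813, 0.0247]
orientation: [-3.14, 0.0, 0.598]
ft_force: [0.3, -0.4, -0.8]
finger_gap: 0.0852
time: 34.25
ee_pos: [0.4733, 0.1814, 0.0263]
orientation: [-3.141, -0.002, 0.599]
ft_force: [-0.9, -2.7, 7.2]
finger_gap: 0.0467
time: 34.83
ee_pos: [0.4748, 0.1821, 0.1654]
orientation: [3.141, -0.008, 0.599]
ft_force: [0.3, 0.1, -2.0]
finger_gap: 0.0472
34.8333 [-0.056 -1.322 -0.035] [-0.0022  0.0044  0.0008]
```

```bash
python3 -m inch '[{"dp":[0,-0.05,0],"delta_rot":[-0.002,0.004,0],"hand":-1},{"dp":[-0.01,-0.15,0],"delta_rot":[-0.002,0.004,0],"hand":-1},{"dp":[-0.01,-0.25,0],"delta_rot":[-0.002,0.004,0],"hand":-1},{"dp":[-0.015,-0.35,0],"delta_rot":[-0.002,0.004,0],"hand":-1},{"dp":[-0.02,-0.45,0],"delta_rot":[-0.002,0.004,0],"hand":-1},{"dp":[-0.025,-0.55,0],"delta_rot":[-0.002,0.004,0],"hand":-1},{"dp":[-0.03,-0.65,0],"delta_rot":[-0.002,0.004,0],"hand":-1},{"dp":[-0.035,-0.72,0],"delta_rot":[-0.002,0.004,0],"hand":-1},{"dp":[-0.035,-0.75,0],"delta_rot":[-0.002,0.004,0],"hand":-1},{"dp":[-0.035,-0.75,0],"delta_rot":[-0.002,0.004,0],"hand":-1}]'
python3 d.py 0.458 -0.2145 0.135
```

```text
time: 35.67
ee_pos: [0.4638, -0.0443, 0.1643]
orientation: [-3.141, 0.0, 0.596]
ft_force: [-0.7, 0.6, -2.2]
finger_gap: 0.0472
35.6667 [-0.019 -0.567 -0.098] [-0.0002 -0.0004  0.0024]
```

```bash
python3 -m inch '[{"dp":[0,-0.05,0],"delta_rot":[0,0,0.002],"hand":-1},{"dp":[-0.005,-0.15,0],"delta_rot":[0,0,0.002],"hand":-1},{"dp":[-0.01,-0.25,0],"delta_rot":[0,0,0.002],"hand":-1},{"dp":[-0.013,-0.35,-0.02],"delta_rot":[0,0,0.002],"hand":-1},{"dp":[-0.017,-0.45,-0.05],"delta_rot":[0,0,0.002],"hand":-1},{"dp":[-0.019,-0.53,-0.08],"delta_rot":[0,0,0.002],"hand":-1},{"dp":[-0.019,-0.567,-0.098],"delta_rot":[0,0,0.002],"hand":-1},{"dp":[-0.019,-0.567,-0.098],"delta_rot":[0,0,0.002],"hand":-1},{"dp":[-0.019,-0.567,-0.098],"delta_rot":[0,0,0.002],"hand":-1}]'
python3 d.py 0.458 -0.2145 0.0268
```

```text
time: 36.42
ee_pos: [0.4581, -0.2135, 0.1342]
orientation: [-3.139, 0.001, 0.599]
ft_force: [0.2, 0.2, -2.1]
finger_gap: 0.0467
36.4167 [-0.    -0.003 -0.358] [-0.001  -0.0012  0.0006]
```

```bash
python3 -m inch '[{"dp":[0,-0.003,-0.08],"delta_rot":[-0.001,-0.001,0],"hand":-1},{"dp":[0,-0.003,-0.17],"delta_rot":[-0.001,-0.001,0],"hand":-1},{"dp":[0,-0.003,-0.25],"delta_rot":[-0.001,-0.001,0],"hand":-1},{"dp":[0,-0.003,-0.3],"delta_rot":[-0.001,-0.001,0],"hand":-1},{"dp":[0,-0.003,-0.32],"delta_rot":[-0.001,-0.001,0],"hand":-1},{"dp":[0,-0.003,-0.335],"delta_rot":[-0.001,-0.001,0],"hand":-1},{"dp":[0,-0.003,-0.345],"delta_rot":[-0.001,-0.001,0],"hand":-1},{"dp":[0,-0.003,-0.353],"delta_rot":[-0.001,-0.001,0],"hand":-1},{"dp":[0,-0.003,-0.358],"delta_rot":[-0.001,-0.001,0],"hand":-1},{"dp":[0,-0.003,-0.361],"delta_rot":[-0.001,-0.001,0],"hand":-1}]'
python3 -m inch '[{"dp":[0,0,-0.003],"delta_rot":[0,0,0],"hand":-1},{"dp":[0,0,-0.005],"delta_rot":[0,0,0],"hand":-1}]'
```

```text
time: 37.25
ee_pos: [0.4585, -0.2145, 0.0265]
orientation: [3.141, -0.0, 0.599]
ft_force: [-0.2, -0.3, -2.4]
finger_gap: 0.047
time: 37.42
ee_pos: [0.4586, -0.2146, 0.0263]
orientation: [3.14, -0.001, 0.599]
ft_force: [-5.9, 2.9, 13.3]
finger_gap: 0.047
```

Contact. Release, lift high, then a last look from the top.

```bash
python3 -m inch '[{"dp":[0,0,0],"delta_rot":[0,0,0],"hand":1},{"dp":[0,0,0],"delta_rot":[0,0,0],"hand":1},{"dp":[0,0,0],"delta_rot":[0,0,0],"hand":1},{"dp":[0,0,0],"delta_rot":[0,0,0],"hand":1},{"dp":[0,0,0],"delta_rot":[0,0,0],"hand":1},{"dp":[0,0,0],"delta_rot":[0,0,0],"hand":1},{"dp":[0,0,0],"delta_rot":[0,0,0],"hand":1},{"dp":[0,0,0],"delta_rot":[0,0,0],"hand":1}]'
python3 -m inch '[{"dp":[0,0,0.1],"delta_rot":[0,0,0],"hand":1},{"dp":[0,0,0.2],"delta_rot":[0,0,0],"hand":1},{"dp":[0,0,0.3],"delta_rot":[0,0,0],"hand":1},{"dp":[0,0,0.42],"delta_rot":[0,0,0],"hand":1},{"dp":[0,0,0.5],"delta_rot":[0,0,0],"hand":1}]'
python3 -m inch '[{"dp":[-0.1,0,0],"delta_rot":[0,0,0],"hand":1},{"dp":[-0.2,0,0.1],"delta_rot":[0,0,0],"hand":1},{"dp":[-0.3,0,0.1],"delta_rot":[0,0,0],"hand":1},{"dp":[-0.4,-0.1,0.1],"delta_rot":[0,0,0],"hand":1},{"dp":[-0.4,-0.2,0.1],"delta_rot":[0,0,0],"hand":1},{"dp":[-0.4,-0.3,0.1],"delta_rot":[0,0,0],"hand":1},{"dp":[-0.4,-0.4,0.1],"delta_rot":[0,0,0],"hand":1},{"dp":[-0.4,-0.4,0.1],"delta_rot":[0,0,0],"hand":1},{"dp":[-0.4,-0.4,0.1],"delta_rot":[0,0,0],"hand":1}]'
python3 - <<'E'
from h import *
im,d=bot.get_image('top');c=bot.camera_info('top');cv2.imwrite('pics/top9.png',im[:,:,::-1])
for z,name in ((.056,'crown'),(.01,'stand')):
  for col in HUE:
    m=mask(im,col);n,l,st,ce=cv2.connectedComponentsWithStats(m)
    for i in range(1,n):
      if 300<st[i,4]<2600 and 130<ce[i][1]<340 and 150<ce[i][0]<520:
        yy,xx=np.nonzero(l==i); p,r=cv2.minEnclosingCircle(unproj(np.c_[xx,yy],z,c).astype(np.float32))
        print(name,col,np.round(p,4),round(r,4))
E
```

```text
time: 38.08
ee_pos: [0.4586, -0.2146, 0.0262]
orientation: [3.14, -0.001, 0.599]
ft_force: [1.2, -0.5, -0.2]
finger_gap: 0.0853
time: 38.5
ee_pos: [0.4589, -0.2148, 0.1794]
orientation: [3.138, -0.002, 0.599]
ft_force: [-0.7, -0.8, 0.3]
finger_gap: 0.0855
time: 39.25
ee_pos: [0.3385, -0.3356, 0.2089]
orientation: [3.139, -0.002, 0.597]
ft_force: [-0.1, 0.7, 0.4]
finger_gap: 0.085
crown red [ 0.7064 -0.0953] 0.0481
crown red [ 0.6127 -0.2731] 0.0416
crown red [ 0.6246 -0.2867] 0.0178
crown green [ 0.4549 -0.2037] 0.0402
crown green [ 0.4575 -0.2122] 0.0176
crown blue [0.4557 0.0133] 0.0401
crown blue [0.4574 0.0168] 0.0175
crown yellow [0.6085 0.0875] 0.0407
crown yellow [0.6205 0.0938] 0.0176
stand red [ 0.7229 -0.0995] 0.0508
stand red [ 0.6239 -0.2875] 0.0439
stand red [ 0.6364 -0.3018] 0.0188
stand green [ 0.457  -0.2141] 0.0425
stand green [ 0.4597 -0.2231] 0.0186
stand blue [0.4578 0.0153] 0.0423
stand blue [0.4597 0.019 ] 0.0185
stand yellow [0.6194 0.0938] 0.043
stand yellow [0.632  0.1004] 0.0186
```

View pics/top9.png

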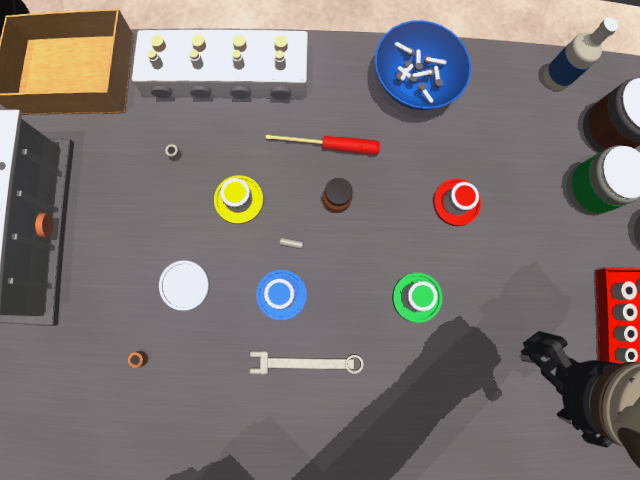

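All four crowns match their stands, the white stand at (184,286) is empty, the jar at (338,195) hasn't moved, and the arm is clear.

```bash
python3 -c "
from station import bot
print(bot.get_state()['time'],bot.hand_in())"
```

```text
the job is handed in; nothing more can be done
39.3 None
```

All four pistons now stand upright in the stand of their own colour, and I handed the job in at 39.3 s of the 136 s allowed. I swapped blue and yellow, then green and red, parking blue and then green on the white stand. Every piston was lowered until it touched (7–20 N at the wrist) before I let go.

The last top-camera check put each crown about 2 mm or less from its stand's centre. The white stand was empty, the jar looked unmoved in the image, and the wrist force was about zero with the arm clear. No check failed. The wrist and top cameras differed by up to about 3 mm, against a stated calibration of about 2 mm, which is well inside the 15 mm tolerance.

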